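Put the spare air cap away in the push-to-open drawer

TASK

The spray gun's spare brass air cap belongs in the little grey cabinet with the blue push-to-open drawer front. Press the blue front in by feel until the touch latch lets go and the drawer springs open, lay the air cap in the tray, then press the drawer in again until it latches and stays shut. Press gently, as the latch is delicate (never more than 18 N), and leave the other things on the bench alone.

Things in the scene. Friction and masses are not known exactly. Their poses are not given: they have to be found in the camera images.
- cabinet: low fixed grey cabinet 160 mm wide, 62 mm high, one blue-fronted drawer without handle. Origin on the bench below the centre of the front's outer face when latched; x into the cabinet (pressing direction), y left, z up. Housing from x = 30 to 150 mm. The blue front is 160 mm wide, 10 mm thick, z = 5 to 65 mm; latched it stands 20 mm clear of the housing, so it can be pressed in
- drawer (a joint): slide, m: about 0 latched, + outwards, 0.065 sprung open, below 0 pressed in past latched. Spring: 6 N out when shut, 2 N open. Pressing in, then letting go, releases (from latched) or latches (from open). Travel needed past 0 is hidden, 7 to 14 mm; it trips just (under 1 mm) before a rubber buffer of 6 N/mm: press slowly till the push has risen to 11 to 13 N, back off. Too little: no change
- front_pad (a point): centre of the round black press pad (26 mm) on the outer face of the blue front, 42 mm above the bench; moves with the drawer; axes as the cabinet's
- tray_spot (a point): point on the white tray's floor, 12 mm above the bench, on its middle line, 48 mm behind the front's outer face (38 mm behind the inner face); moves with the drawer, axes as the cabinet's. Tray inside 126 mm wide (y), 95 mm long, walls 30 mm high; open, it is free from above for 85 mm behind the front's inner face, the rest lies under the housing's top
- air_cap: spare air cap, a brass-coloured round cap 25 mm in diameter and 13 mm high, about 30 g, lying flat on the bench in front of or beside the cabinet, on its right; origin at the centre of its underside
- coupler: bystander: upright silver air-line coupler, 20 mm in diameter, 51 mm high; may change places with the air cap; origin at the centre of its underside
- white_cap: bystander: off-white round plastic cap 28 mm in diameter, 14 mm high; origin under its centre
- pink_pot: bystander: paint pot with pink runs, 51 mm wide, 41 mm high; origin under its centre
Mind the look-alikes: they are no part of the job. What is shaped like the air_cap but red is not meant.

How it is judged:
On the way, in this order (a step that is already met when the one before it is completed fails the run):
1. the drawer has sprung open (value of joint drawer above 0.05 m), for 0.2 s.
2. the air cap lies on the tray floor of the open drawer, let go (value of joint drawer above 0.04 m and z of air_cap in the frame of tray_spot between -0.005 and 0.02 m and x of air_cap in the frame of tray_spot between -0.04 and 0.06 m and y of air_cap in the frame of tray_spot between -0.064 and 0.064 m and contact force between the fingers and air_cap below 0.1 N), for 0.2 s.
At the end, for the whole second after the job is handed in: the drawer is shut and held by its latch (within 4 mm of its latched place, at rest), with the air cap lying at rest in the tray (value of joint drawer between -0.004 and 0.004 m and velocity of joint drawer between -0.01 and 0.01 m/s and z of air_cap in the frame of tray_spot between -0.005 and 0.02 m and x of air_cap in the frame of tray_spot between -0.04 and 0.06 m and y of air_cap in the frame of tray_spot between -0.064 and 0.064 m and linear speed of air_cap below 0.02 m/s); the robot touches nothing.
It fails at once if the robot presses or pulls on the cabinet or its drawer with more than 18 N (contact force between any of the fingers, the arm and cabinet above 18 N).
It fails at once if the coupler, the white cap or the pink pot is moved by more than 20 mm (distance of any of coupler, white_cap, pink_pot from where it was at the start of the episode above 0.02 m).
It also fails if it takes over 72 s, if anything falls off the work surface, if the arm or the gripper's body presses on something with over 40 N, if the wrist force passes 120 N, or if a joint passes its speed limit or range.

ROBOT

A 7-joint arm with a two-finger parallel gripper is mounted at the origin on a cart in front of the work surface, level with it; the furniture and walls round the work are solid. World frame = base frame: x ahead of the robot, y to its left, z up, the work surface at z = 0. Lengths are in m, angles in rad, forces in N, time in s.
With the tool pointing down it reaches from about 0.425 to 0.875 m from the base axis. Payload 4.7 kg.
Tool frame: the origin (TCP) lies at the very end of the fingers, on their centre line; the grasp point (between the pads) lies 19 mm behind it (grip_point_offset is the distance from the TCP to the grasp point, in m); x points along the fingers, z is the direction in which the jaws open and shut, and the axes are right-handed (so a half turn about x gives the same grasp; the last joint's range is limited). The gripper opens to 87 mm and grips with 3 to 60 N. Pads are 19 mm wide; open, the fingers measure 117 mm over their backs; the gripper's body (75 mm by 190 mm) begins 51 mm behind the grasp point.
Start: joints at [0.014, 0.321, -0.07, 1.45, 0.023, 1.371, -0.057], TCP at [0.65, -0, 0.199] pointing down, gripper open.
Joint ranges: [-2.86, 2.86], [-0.3, 2.09], [-1.38, 1.24], [0.06, 2.45], [-1.56, 4.7], [0.09, 2.05], [-2.69, 2.69]. Speed limits (rad/s): [2.57, 2.57, 3.14, 3.14, 3.14, 3.14, 3.14].

INTERFACE

Orientations are given as a rotation vector (axis times angle).
In Python, from bench import get_state, get_image, calibration, close_job, grip_point_offset gives the robot as it stands.
- The arm moves only by the tool play_rows, never from a script. Its argument "targets" is a list of rows, each an object with "claw": the closure, from 0 (fully open) to 1 (shut); "linear": the shift along the tool's x, y, z as a fraction of full scale, a list of three; "rotation": the turn, a rotation vector about the tool's x, y, z as a fraction of full scale, a list of three. In form: [{"claw": claw, "linear": [x, y, z], "rotation": [wx, wy, wz]}, ...]. A call has 1 to 10 rows; each row shifts and turns the pose as measured when the row begins, along the tool's axes as they then stand; what a row does not reach is not made up. Full scale, the value 1, is 2.5 cm for a shift and 90 degrees for a turn. A row lasts 1/12 s, in which the tool goes at most 41.7 mm and 7.16 degrees, less where a joint would pass 70% of its speed; a pose out of reach is approached as far as the arm can. A call with a number of a shift or a turn outside -1 to 1 is refused whole. A call with a gripper value outside its range is refused whole. The fingers move at their own pace and stop on an object; "newtons" is the grip in N (left out, the last holds). Time passes only in rows, so rows that do not move let the fingers close. It gives the time, the measured TCP pose, the force and the opening at its end, in the units of the state.
- get_state(): the state, without advancing time (a new reading comes with each control period).
- get_image(name): name is "scene" or "side" or "wrist"; returns the picture (420x560x3 uint8, blue, green, red); there is no depth.
- calibration(name): a dict with "fx", "fy", "cx", "cy" (pixels), "dist_coeffs" ([k1, k2, p1, p2, k3] as OpenCV has them; the pictures are not rectified), "rvec" (rotation vector, rad) and "tvec" (3), from world to camera coordinates, as OpenCV has them; the wrist camera has in their place "hand_eye" (4x4, takes a point from camera to tool coordinates, whose origin is the TCP and whose axes are the tool frame's). Camera axes: x right, y down, z forward; pixel columns grow to the right and rows downward; lengths in m; the calibration is good to about 2 mm. A picture is of the moment at which its call begins: read the wrist's pose just before it. calibration takes no time and is no camera call.
- close_job(): hands the job in, once; it reports no verdict.
The state is a dict: "time": time; "joint_positions": joint angles; "qd": joint speeds; "joint_torque": joint torques, N m; "position": TCP position; "tool_rot": TCP orientation; "ft_force": force on the tool from outside, world axes, zero at the start; "torque": the same for the moment, N m; "grip_width": opening from 0.0 (shut) to 1.0 (fully open).
Only numpy, scipy, OpenCV 4.12 (cv2) and the standard library are available. Lean on these libraries where they do the work, as an engineer would, in place of code of your own. Each camera call takes 0.05 s, during which the arm holds its last target. There are 200 camera calls.

## Working session

There is one attempt and no reset: what is moved stays moved. The work goes in short steps, Python scripts to look and compute and a tool call to move; the robot and the scene stay as the last step left them, time stands still between calls to the robot, and variables do not carry over. Pictures are saved under pics/ and viewed, about 8 in all and at most 12, crops included, and the job is handed in when it is done.

Besides the shell and the picture viewer there is one more tool, called after "Request:" as name(argument=value, ...), one argument or row to a line, values as JSON. play_rows: Moves the arm, as the interface text tells. Shift numbers are shares of 2.5 cm and turn numbers shares of 90 degrees, none past 1 either way. Its arguments: {"type":"object","properties":{"targets":{"type":"array"},"newtons":{"type":"number"}},"required":["targets"]}

```bash
mkdir -p pics; python3 - <<'E'
from bench import *
import cv2,numpy as np
print(get_state())
a=get_image("scene");b=get_image("side")
cv2.imwrite("pics/scene0.png",a);cv2.imwrite("pics/side0.png",b)
for n in("scene","side","wrist"):print(n,calibration(n))
print(grip_point_offset)
E
```

```text
{'time': 0.0, 'joint_positions': array([ 0.01410947,  0.32184069, -0.07010113,  1.45169324,  0.02260625,
        1.37080677, -0.05693114]), 'qd': array([ 0.00065404, -0.00083115,  0.00064126, -0.00170857, -0.00195344,
        0.00117871, -0.00066452]), 'joint_torque': array([-2.58547143e-04, -4.91284704e+01, -4.03903294e-01, -3.12526345e+01,
       -6.40594075e-02,  4.37659642e-02,  1.61017233e-04]), 'position': array([ 6.49385933e-01, -5.11366243e-05,  1.97741063e-01]), 'tool_rot': array([-8.47924702e-05,  1.57275435e+00, -7.35218367e-05]), 'ft_force': array([-0.09561394,  0.307256  , -0.08667058]), 'torque': array([ 0.03162211, -0.00940236, -0.00920599]), 'grip_width': 1.002998558869832}
scene {'fx': 499.56987936859923, 'fy': 499.56987936859923, 'cx': 275.124390428641, 'cy': 216.15900267560627, 'dist_coeffs': array([0.01299545, 0.        , 0.        , 0.        , 0.        ]), 'rvec': array([ 2.25731903, -0.64638598,  0.25150928]), 'tvec': array([-0.60969515, -0.00887487,  0.93639201])}
side {'fx': 441.3539251973385, 'fy': 441.3539251973385, 'cx': 273.96101307965523, 'cy': 211.52192608434893, 'dist_coeffs': array([-0.04170824,  0.        ,  0.        ,  0.        ,  0.        ]), 'rvec': array([-0.04755186, -2.66712121,  1.6406256 ]), 'tvec': array([0.50555506, 0.18253845, 0.54460882])}
wrist {'fx': 299.83074929716946, 'fy': 299.83074929716946, 'cx': 286.0311385346196, 'cy': 209.82319954184695, 'dist_coeffs': array([0.00309736, 0.        , 0.        , 0.        , 0.        ]), 'hand_eye': array([[ 6.68424290e-04, -2.44441359e-01,  9.69663846e-01,
        -1.85409573e-01],
       [-1.77093389e-03, -9.69662832e-01, -2.44439883e-01,
         6.60066956e-02],
       [ 9.99998208e-01, -1.55382102e-03, -1.08103568e-03,
        -1.71823195e-03],
       [ 0.00000000e+00,  0.00000000e+00,  0.00000000e+00,
         1.00000000e+00]])}
0.0187
```

View pics/scene0.png

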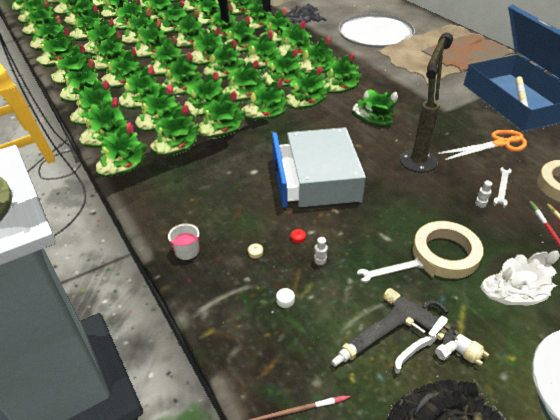

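View pics/side0.png

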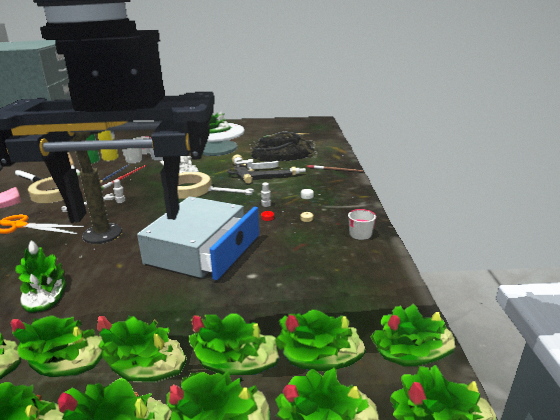

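Candidates, scene pixels: cream/yellow disc (256,250), red disc (298,236) and white disc (285,298). The coupler is at (320,250) and the pink pot at (184,242). The yellowish disc fits the brass air cap. I'll confirm that in an enlarged crop and measure the positions.

```bash
cat > h.py <<'E'
import cv2,numpy as np
from bench import *
from scipy.spatial.transform import Rotation as R
def cam(n,st=None):
    c=calibration(n);K=np.array([[c['fx'],0,c['cx']],[0,c['fy'],c['cy']],[0,0,1.]])
    if 'rvec' in c:
        Rm=cv2.Rodrigues(np.array(c['rvec']))[0];t=np.array(c['tvec'])
    else:
        T=np.eye(4);T[:3,:3]=R.from_rotvec(st['tool_rot']).as_matrix();T[:3,3]=st['position']
        W=np.linalg.inv(T@np.array(c['hand_eye']));Rm=W[:3,:3];t=W[:3,3]
    return K,np.array(c['dist_coeffs']),Rm,t
def onz(n,uv,z,st=None):
    K,d,Rm,t=cam(n,st);p=cv2.undistortPoints(np.array(uv,float).reshape(-1,1,2),K,d).reshape(-1,2)
    r=np.c_[p,np.ones(len(p))]@Rm;o=-Rm.T@t
    return o+r*((z-o[2])/r[:,2])[:,None]
def proj(n,P,st=None):
    K,d,Rm,t=cam(n,st);return cv2.projectPoints(np.array(P,float).reshape(-1,1,3),cv2.Rodrigues(Rm)[0],t,K,d)[0].reshape(-1,2)
E
python3 - <<'E'
from h import *
np.set_printoptions(precision=4,suppress=True)
print("robot tcp in scene",proj("scene",[[.65,0,.2],[0,0,0],[.65,0,0]]))
print("scene yel,red,white,coupl base,pot",onz("scene",[[256,252],[298,238],[285,300],[320,262],[185,255]],0.005))
print("side yel,red,white,coup,pot",onz("side",[[307,218],[267,216],[307,195],[266,205],[361,235]],0.005))
a=cv2.imread("pics/scene0.png")[120:330,150:400];b=cv2.imread("pics/side0.png")[170:300,120:400]
A=cv2.resize(a,None,fx=2.4,fy=2.4,interpolation=2)[:, :]
cv2.imwrite("pics/c1.png",A)
B=cv2.resize(b,None,fx=2.8,fy=2.8,interpolation=2);cv2.imwrite("pics/c2.png",B)
E
```

```text
robot tcp in scene [[246.4881  25.118 ]
 [-51.9435 211.3981]
 [251.4538 109.2909]]
scene yel,red,white,coupl base,pot [[ 0.4317 -0.4012  0.005 ]
 [ 0.5092 -0.4119  0.005 ]
 [ 0.4198 -0.5113  0.005 ]
 [ 0.5096 -0.477   0.005 ]
 [ 0.3275 -0.3429  0.005 ]]
side yel,red,white,coup,pot [[ 0.4307 -0.3958  0.005 ]
 [ 0.5115 -0.41    0.005 ]
 [ 0.421  -0.5065  0.005 ]
 [ 0.5133 -0.4617  0.005 ]
 [ 0.3358 -0.3206  0.005 ]]
```

View pics/c1.png

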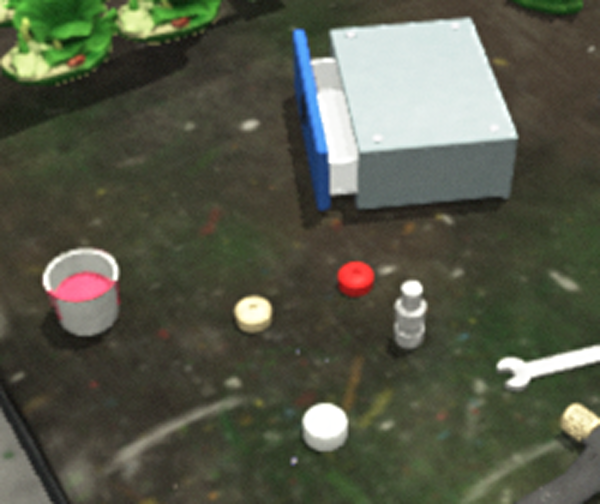

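View pics/c2.png

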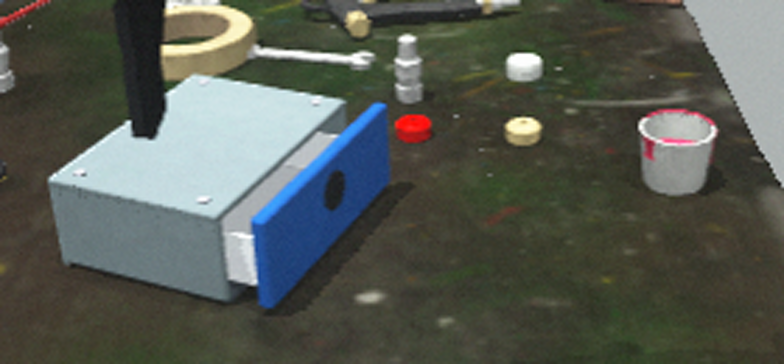

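The crops show the cream-brass disc with a hole at scene (256,250) and side (307,217). That is the air cap. The plain off-white disc at scene (285,298) is white_cap, and the red one is the decoy. Next I'll fit the cabinet pose.

```bash
python3 - <<'E'
from h import *
from scipy.optimize import least_squares
np.set_printoptions(precision=4,suppress=True)
H=[[30,80,62],[150,80,62],[150,-80,62],[30,-80,62]]
S=[[287.9,132.5],[345.8,127.9],[365,177.5],[299.2,183.3]]
D=[[198.6,247.5],[137.9,235],[189.6,196.8],[243.2,206.4],[239.6,237.9],[213.6,279.6],[258.6,235.4]]
X=np.array(H+H+[[0,0,42],[0,80,5],[0,-80,5]],float)/1e3
def w(p,X):
    c,s=np.cos(p[2]),np.sin(p[2]);return X@np.array([[c,s,0],[-s,c,0],[0,0,1]])+[p[0],p[1],0]
def f(p):
    P=w(p,X);return np.r_[proj("scene",P[:4])-S,proj("side",P[4:])-D].ravel()
r=least_squares(f,[.5,-.2,0],loss='soft_l1');print(r.x,f(r.x).reshape(-1,2))
for n,q in dict(pad=[0,0,.042],padopen=[-.065,0,.042],trayopen=[-.065+.048,0,.012]).items():print(n,w(r.x,np.array([q])))
E
```

```text
[ 0.5595 -0.2612 -0.4326] [[-1.2313 -0.4744]
 [ 0.078  -0.7981]
 [ 0.5415 -0.2836]
 [-0.4018 -0.041 ]
 [-1.1467 -0.3985]
 [-1.3514 -1.643 ]
 [-0.1059 -1.0563]
 [ 0.6754 -1.168 ]
 [-0.759  -0.2299]
 [ 3.4715  1.4878]
 [ 1.0352 -0.6826]]
pad [[ 0.5595 -0.2612  0.042 ]]
padopen [[ 0.5005 -0.234   0.042 ]]
trayopen [[ 0.5441 -0.2541  0.012 ]]
```

Request:
play_rows(
  targets=[
    {"claw": 1,"linear": [0,0,0],"rotation": [-0.0725,0,0]},
    {"claw": 1,"linear": [0,0,0],"rotation": [-0.0725,0,0]},
    {"claw": 1,"linear": [0,0,0],"rotation": [-0.0725,0,0]},
    {"claw": 1,"linear": [0,0,0],"rotation": [-0.0725,0,0]},
    {"claw": 1,"linear": [0,0,0],"rotation": [-0.0725,0,0]},
    {"claw": 1,"linear": [0,0,0],"rotation": [-0.0725,0,0]},
    {"claw": 1,"linear": [0,0,0],"rotation": [-0.0725,0,0]},
    {"claw": 1,"linear": [0,0,0],"rotation": [-0.0725,0,0]},
    {"claw": 1,"linear": [0,0,0],"rotation": [-0.0725,0,0]},
    {"claw": 1,"linear": [0,0,0],"rotation": [-0.0725,0,0]},
  ],
)

```text
time: 0.93
position: [0.6456, -0.0001, 0.1909]
tool_rot: [-0.922, 1.377, 0.934]
ft_force: [0.0, -0.3, 0.1]
grip_width: 0.328
```

```bash
cat > go.py <<'E'
from h import *
import sys
np.set_printoptions(precision=4,suppress=True)
YAW=-0.4326
def cab(x,y,z):
    c,s=np.cos(YAW),np.sin(YAW);return np.array([.5595+c*x-s*y,-.2612+s*x+c*y,z])
def rep(P):
    s=get_state();M=R.from_rotvec(s['tool_rot']).as_matrix()
    c,sn=np.cos(YAW),np.sin(YAW)
    W=np.array([[0,0,-1],[-c,-sn,0],[-sn,c,0]]).T   # tool x down, y = -press, z = cabinet y
    print("t",round(s['time'],2),"pos",s['position'],"F",s['ft_force'],"grip",s['grip_width'])
    print("lin units",M.T@(np.array(P)-s['position'])/.025,"rot units",R.from_matrix(M.T@W).as_rotvec()/(np.pi/2))
if __name__=="__main__":
    a=list(map(float,sys.argv[2:5]));rep(cab(*a) if sys.argv[1]=='c' else a)
E
python3 go.py c -0.04 0 0.1
```

```text
t 0.93 pos [ 0.6456 -0.0001  0.1909] F [ 0.0065 -0.3154  0.1485] grip 0.3282373333807277
lin units [  3.7092   0.8912 -10.871 ] rot units [ 0.0345 -0.0038 -0.008 ]
```

Request:
play_rows(
  targets=[
    {"claw": 1,"linear": [0.2,0.09,-1],"rotation": [0.0345,0,-0.008]},
    {"claw": 1,"linear": [0.2,0.09,-1],"rotation": [0,0,0]},
    {"claw": 1,"linear": [0.2,0.09,-1],"rotation": [0,0,0]},
    {"claw": 1,"linear": [0.2,0.09,-1],"rotation": [0,0,0]},
    {"claw": 1,"linear": [0.2,0.09,-1],"rotation": [0,0,0]},
    {"claw": 1,"linear": [0.2,0.09,-1],"rotation": [0,0,0]},
    {"claw": 1,"linear": [0.2,0.09,-1],"rotation": [0,0,0]},
    {"claw": 1,"linear": [0.2,0.09,-1],"rotation": [0,0,0]},
    {"claw": 1,"linear": [0.2,0.09,-1],"rotation": [0,0,0]},
    {"claw": 1,"linear": [0.2,0.09,-1],"rotation": [0,0,0]},
  ],
)

```text
time: 1.77
position: [0.5176, -0.2183, 0.1344]
tool_rot: [-0.895, 1.383, 0.904]
ft_force: [0.6, -0.6, 0.4]
grip_width: 0.009
```

```bash
python3 go.py c -0.04 0 0.03
```

```text
t 1.77 pos [ 0.5176 -0.2183  0.1344] F [ 0.6145 -0.6165  0.4066] grip 0.008752959370865706
lin units [ 4.1737 -0.6548 -0.8611] rot units [ 0.0114 -0.0009 -0.0047]
```

Request:
play_rows(
  targets=[
    {"claw": 1,"linear": [0.7,-0.1,-0.3],"rotation": [0.0114,0,0]},
    {"claw": 1,"linear": [0.7,-0.1,-0.3],"rotation": [0,0,0]},
    {"claw": 1,"linear": [0.7,-0.1,-0.3],"rotation": [0,0,0]},
    {"claw": 1,"linear": [0.7,0,0],"rotation": [0,0,0]},
    {"claw": 1,"linear": [0.7,0,0],"rotation": [0,0,0]},
    {"claw": 1,"linear": [0.3,0,0],"rotation": [0,0,0]},
    {"claw": 1,"linear": [0,0,0],"rotation": [0,0,0]},
  ],
)

```text
time: 2.35
position: [0.5061, -0.2525, 0.0331]
tool_rot: [-0.869, 1.4, 0.88]
ft_force: [-0.2, -0.4, 0.5]
grip_width: 0.008
```

```bash
python3 go.py c -0.03 0 0.03; python3 - <<'E'
from h import *
s=get_state();a=get_image("side");w=get_image("wrist")
o=np.hstack([cv2.resize(a[150:330,90:400],(516,300),interpolation=2),cv2.resize(w,(284,300))])
cv2.imwrite("pics/p5.png",o)
E
```

```text
t 2.35 pos [ 0.5061 -0.2525  0.0331] F [-0.2265 -0.4071  0.5367] grip 0.007791701805344531
lin units [ 0.1099 -0.8782  0.5962] rot units [-0.01   -0.004  -0.0074]
```

View pics/p5.png

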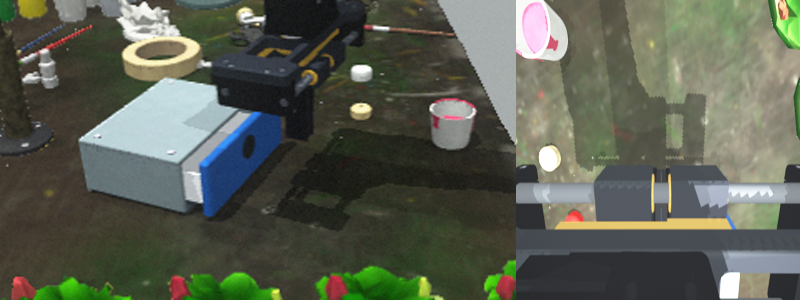

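The side view shows the fingers in front of the blue front and slightly right of the pad, at (298,125) against (248,146). I'll shift left and approach.

Request:
play_rows(
  targets=[
    {"claw": 1,"linear": [-0.02,-0.1,0.2],"rotation": [-0.01,0,-0.007]},
    {"claw": 1,"linear": [-0.02,-0.2,0.2],"rotation": [0,0,0]},
    {"claw": 1,"linear": [-0.02,-0.2,0.2],"rotation": [0,0,0]},
    {"claw": 1,"linear": [-0.02,-0.2,0],"rotation": [0,0,0]},
    {"claw": 1,"linear": [-0.02,-0.2,0],"rotation": [0,0,0]},
    {"claw": 1,"linear": [-0.02,-0.2,0],"rotation": [0,0,0]},
    {"claw": 1,"linear": [-0.02,0,0],"rotation": [0,0,0]},
  ],
)

```text
time: 3.03
position: [0.5474, -0.25, 0.0449]
tool_rot: [-0.901, 1.378, 0.877]
ft_force: [0.6, -1.3, 1.1]
grip_width: 0.005
```

```bash
python3 go.py c -0.01 0 0.03
```

```text
t 3.03 pos [ 0.5474 -0.25    0.0449] F [ 0.5682 -1.3436  1.1021] grip 0.00537839506697385
lin units [ 0.6    -0.2159 -0.201 ] rot units [ 0.0035 -0.0032  0.0089]
```

Request:
play_rows(
  targets=[
    {"claw": 1,"linear": [0.2,0,-0.1],"rotation": [0,0,0.008]},
    {"claw": 1,"linear": [0.2,0,-0.1],"rotation": [0,0,0]},
    {"claw": 1,"linear": [0,0,0],"rotation": [0,0,0]},
  ],
)

```text
time: 3.28
position: [0.5457, -0.2557, 0.0343]
tool_rot: [-0.892, 1.386, 0.887]
ft_force: [-0.4, 0.8, 0.1]
grip_width: 0.003
```

Request:
play_rows(
  targets=[
    {"claw": 1,"linear": [0,0,0],"rotation": [0,0,0]},
  ],
)

```text
time: 3.37
position: [0.5451, -0.256, 0.0336]
tool_rot: [-0.891, 1.387, 0.887]
ft_force: [-0.4, -0.3, -0.1]
grip_width: 0.005
```

```bash
python3 go.py c -0.01 0 0.03
```

```text
t 3.37 pos [ 0.5451 -0.256   0.0336] F [-0.4391 -0.3211 -0.1209] grip 0.004880679637331841
lin units [ 0.1445 -0.2097  0.0517] rot units [ 0.0029 -0.0035 -0.0004]
```

Request:
play_rows(
  targets=[
    {"claw": 1,"linear": [0,-0.06,0],"rotation": [0,0,0]},
    {"claw": 1,"linear": [0,-0.06,0],"rotation": [0,0,0]},
  ],
)

```text
time: 3.53
position: [0.5467, -0.2574, 0.0328]
tool_rot: [-0.889, 1.389, 0.888]
ft_force: [-0.1, 0.3, 0.3]
grip_width: 0.001
```

Request:
play_rows(
  targets=[
    {"claw": 1,"linear": [0,-0.06,0],"rotation": [0,0,0]},
    {"claw": 1,"linear": [0,-0.06,0],"rotation": [0,0,0]},
  ],
)

```text
time: 3.7
position: [0.5483, -0.2583, 0.0326]
tool_rot: [-0.887, 1.39, 0.89]
ft_force: [-4.3, 1.9, 3.8]
grip_width: 0.003
```

Request:
play_rows(
  targets=[
    {"claw": 1,"linear": [0,-0.06,0],"rotation": [0,0,0]},
    {"claw": 1,"linear": [0,-0.06,0],"rotation": [0,0,0]},
  ],
)

```text
time: 3.87
position: [0.5484, -0.2584, 0.0324]
tool_rot: [-0.883, 1.394, 0.895]
ft_force: [-5.3, 2.6, 3.6]
grip_width: 0.004
```

Request:
play_rows(
  targets=[
    {"claw": 1,"linear": [0,-0.08,0],"rotation": [0,0,0]},
    {"claw": 1,"linear": [0,-0.08,0],"rotation": [0,0,0]},
  ],
)

```text
time: 4.03
position: [0.5488, -0.2586, 0.0322]
tool_rot: [-0.879, 1.399, 0.901]
ft_force: [-5.9, 2.1, 4.7]
grip_width: 0.001
```

Request:
play_rows(
  targets=[
    {"claw": 1,"linear": [0,-0.08,0],"rotation": [0,0,0]},
    {"claw": 1,"linear": [0,-0.08,0],"rotation": [0,0,0]},
  ],
)

```text
time: 4.2
position: [0.549, -0.2586, 0.0321]
tool_rot: [-0.874, 1.403, 0.907]
ft_force: [-5.6, 2.5, 4.5]
grip_width: 0.002
```

Request:
play_rows(
  targets=[
    {"claw": 1,"linear": [0,-0.08,0],"rotation": [0,0,0]},
    {"claw": 1,"linear": [0,-0.08,0],"rotation": [0,0,0]},
  ],
)

```text
time: 4.37
position: [0.5492, -0.2587, 0.0319]
tool_rot: [-0.868, 1.408, 0.914]
ft_force: [-5.4, 3.1, 5.2]
grip_width: 0.007
```

```bash
python3 go.py c 0 0 0.03
```

```text
t 4.37 pos [ 0.5492 -0.2587  0.0319] F [-5.4307  3.1023  5.188 ] grip 0.006622177179848682
lin units [ 0.0592 -0.4187  0.0829] rot units [ 0.0023 -0.0045 -0.0235]
```

Request:
play_rows(
  targets=[
    {"claw": 1,"linear": [-0.03,-0.12,0],"rotation": [0,0,-0.015]},
  ],
)

```text
time: 4.45
position: [0.5503, -0.2593, 0.0317]
tool_rot: [-0.88, 1.398, 0.899]
ft_force: [-5.8, 3.5, 0.2]
grip_width: 0.006
```

Request:
play_rows(
  targets=[
    {"claw": 1,"linear": [-0.03,-0.12,0],"rotation": [0,0,-0.015]},
  ],
)

```text
time: 4.53
position: [0.551, -0.2596, 0.0314]
tool_rot: [-0.892, 1.388, 0.885]
ft_force: [-6.4, 2.1, 1.9]
grip_width: 0.008
```

Request:
play_rows(
  targets=[
    {"claw": 1,"linear": [-0.03,-0.12,0],"rotation": [0,0,-0.01]},
  ],
)

```text
time: 4.62
position: [0.5514, -0.2598, 0.0313]
tool_rot: [-0.9, 1.382, 0.876]
ft_force: [-6.6, 3.3, 2.0]
grip_width: 0.009
```

```bash
python3 go.py c 0 0 0.032
```

```text
t 4.62 pos [ 0.5514 -0.2598  0.0313] F [-6.5997  3.3167  1.9727] grip 0.008943863773002604
lin units [-0.0252 -0.3184  0.0816] rot units [ 0.0026 -0.0047  0.0077]
```

Request:
play_rows(
  targets=[
    {"claw": 1,"linear": [-0.03,-0.14,0],"rotation": [0,0,-0.002]},
    {"claw": 1,"linear": [-0.03,-0.14,0],"rotation": [0,0,-0.004]},
  ],
)

```text
time: 4.78
position: [0.5526, -0.2603, 0.0313]
tool_rot: [-0.899, 1.382, 0.877]
ft_force: [-6.4, 1.6, 1.8]
grip_width: 0.006
```

Request:
play_rows(
  targets=[
    {"claw": 1,"linear": [-0.03,-0.14,0],"rotation": [0,0,-0.004]},
    {"claw": 1,"linear": [-0.03,-0.14,0],"rotation": [0,0,-0.004]},
  ],
)

```text
time: 4.95
position: [0.554, -0.261, 0.0313]
tool_rot: [-0.901, 1.382, 0.876]
ft_force: [-6.0, 2.9, 3.0]
grip_width: 0.009
```

Request:
play_rows(
  targets=[
    {"claw": 1,"linear": [-0.03,-0.14,0],"rotation": [0,0,-0.004]},
    {"claw": 1,"linear": [-0.03,-0.14,0],"rotation": [0,0,-0.004]},
  ],
)

```text
time: 5.12
position: [0.5552, -0.2616, 0.0312]
tool_rot: [-0.902, 1.382, 0.875]
ft_force: [-7.8, 2.8, 4.4]
grip_width: 0.006
```

```bash
python3 go.py c 0 0 0.032
```

```text
t 5.12 pos [ 0.5552 -0.2616  0.0312] F [-7.7541  2.8483  4.3531] grip 0.006300280872625028
lin units [-0.0292 -0.1488  0.085 ] rot units [ 0.0028 -0.0054  0.0088]
```

Request:
play_rows(
  targets=[
    {"claw": 1,"linear": [-0.03,-0.14,0],"rotation": [0,0,0]},
    {"claw": 1,"linear": [-0.03,-0.14,0],"rotation": [0,0,0]},
  ],
)

```text
time: 5.28
position: [0.5557, -0.2618, 0.0314]
tool_rot: [-0.894, 1.389, 0.885]
ft_force: [-7.5, 3.1, 3.9]
grip_width: 0.009
```

Request:
play_rows(
  targets=[
    {"claw": 1,"linear": [-0.03,-0.14,0],"rotation": [0,0,-0.002]},
    {"claw": 1,"linear": [-0.03,-0.14,0],"rotation": [0,0,-0.002]},
  ],
)

```text
time: 5.45
position: [0.5563, -0.2621, 0.0315]
tool_rot: [-0.889, 1.394, 0.89]
ft_force: [-7.6, 3.1, 5.2]
grip_width: 0.01
```

Request:
play_rows(
  targets=[
    {"claw": 1,"linear": [-0.03,-0.14,0],"rotation": [0,0,-0.002]},
    {"claw": 1,"linear": [-0.03,-0.14,0],"rotation": [0,0,-0.002]},
  ],
)

```text
time: 5.62
position: [0.5567, -0.2623, 0.0316]
tool_rot: [-0.885, 1.398, 0.896]
ft_force: [-6.8, 2.5, 4.3]
grip_width: 0.01
```

Request:
play_rows(
  targets=[
    {"claw": 1,"linear": [-0.03,-0.16,0],"rotation": [0,0,-0.007]},
    {"claw": 1,"linear": [-0.03,-0.16,0],"rotation": [0,0,-0.006]},
  ],
)

```text
time: 5.78
position: [0.5579, -0.2629, 0.0314]
tool_rot: [-0.889, 1.395, 0.891]
ft_force: [-7.4, 4.0, 4.6]
grip_width: 0.003
```

Request:
play_rows(
  targets=[
    {"claw": 1,"linear": [-0.03,-0.16,0],"rotation": [0,0,-0.006]},
    {"claw": 1,"linear": [-0.03,-0.16,0],"rotation": [0,0,-0.005]},
  ],
)

```text
time: 5.95
position: [0.5583, -0.2631, 0.0314]
tool_rot: [-0.89, 1.395, 0.89]
ft_force: [-9.6, 3.9, 6.6]
grip_width: 0.003
```

Request:
play_rows(
  targets=[
    {"claw": 1,"linear": [-0.03,-0.16,0],"rotation": [0,0,-0.005]},
  ],
)

```text
time: 6.03
position: [0.5584, -0.2631, 0.0314]
tool_rot: [-0.89, 1.395, 0.89]
ft_force: [-9.1, 3.9, 5.6]
grip_width: 0.002
```

```bash
python3 go.py c 0 0 0.032
```

```text
t 6.03 pos [ 0.5584 -0.2631  0.0314] F [-9.0913  3.8619  5.5837] grip 0.0023528852683184845
lin units [-0.0235 -0.0101  0.0881] rot units [ 0.0029 -0.0069 -0.0046]
```

Request:
play_rows(
  targets=[
    {"claw": 1,"linear": [-0.06,-0.19,0],"rotation": [0,0,-0.006]},
  ],
)

```text
time: 6.12
position: [0.5584, -0.2631, 0.0315]
tool_rot: [-0.89, 1.395, 0.891]
ft_force: [-9.3, 4.6, 1.7]
grip_width: 0.002
```

Request:
play_rows(
  targets=[
    {"claw": 1,"linear": [-0.06,-0.2,0],"rotation": [0,0,-0.006]},
  ],
)

```text
time: 6.2
position: [0.5584, -0.2631, 0.0315]
tool_rot: [-0.889, 1.396, 0.891]
ft_force: [-9.9, 4.9, 3.7]
grip_width: 0.002
```

Request:
play_rows(
  targets=[
    {"claw": 1,"linear": [-0.05,-0.23,0],"rotation": [0,0,-0.006]},
  ],
)

```text
time: 6.28
position: [0.5587, -0.2633, 0.0314]
tool_rot: [-0.888, 1.397, 0.892]
ft_force: [-12.6, 6.2, 8.2]
grip_width: 0.002
```

Request:
play_rows(
  targets=[
    {"claw": 1,"linear": [-0.05,-0.23,0],"rotation": [0,0,-0.006]},
  ],
)

```text
time: 6.37
position: [0.5588, -0.2633, 0.0315]
tool_rot: [-0.887, 1.399, 0.894]
ft_force: [-12.1, 6.1, 8.1]
grip_width: 0.005
```

Request:
play_rows(
  targets=[
    {"claw": 1,"linear": [-0.03,0.5,0],"rotation": [0,0,0]},
    {"claw": 1,"linear": [-0.03,1,0],"rotation": [0,0,0]},
    {"claw": 1,"linear": [-0.03,1,0],"rotation": [0,0,0]},
    {"claw": 1,"linear": [-0.03,1,0],"rotation": [0,0,0]},
    {"claw": 1,"linear": [-0.03,0.6,0],"rotation": [0,0,0]},
    {"claw": 1,"linear": [-0.5,0,0],"rotation": [0,0,0]},
    {"claw": 1,"linear": [-0.5,0,0],"rotation": [0,0,0]},
    {"claw": 0.4,"linear": [-0.5,0,0],"rotation": [0,0,0]},
  ],
)

```text
time: 7.03
position: [0.4636, -0.2187, 0.0735]
tool_rot: [-0.89, 1.397, 0.893]
ft_force: [-0.4, -0.2, 0.5]
grip_width: 0.03
```

```bash
python3 go.py w 0.431 -0.399 0.06; python3 - <<'E'
from h import *
s=get_state();a=get_image("side");w=get_image("wrist");np.save("s6.npy",s,allow_pickle=True)
cv2.imwrite("pics/w6.png",w)
o=np.hstack([cv2.resize(a[150:330,90:400],(400,300),interpolation=2),cv2.resize(w,(400,300))])
cv2.imwrite("pics/p6.png",o)
E
```

```text
t 7.03 pos [ 0.4636 -0.2187  0.0735] F [-0.4213 -0.2437  0.4871] grip 0.03030063439050329
lin units [ 0.6054 -1.8017 -7.0975] rot units [ 0.0038 -0.0075 -0.0066]
```

View pics/p6.png

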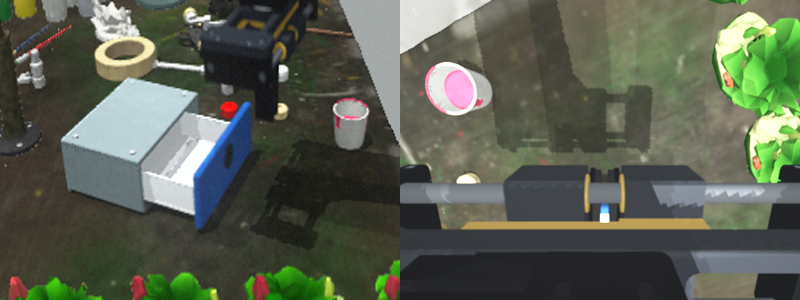

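The drawer is open, with the blue front out and the tray visible at crop (190,155). Now the cap.

Request:
play_rows(
  targets=[
    {"claw": 0.3,"linear": [-0.6,-0.2,-0.7],"rotation": [0,0,0]},
    {"claw": 0.3,"linear": [-0.6,-0.2,-0.7],"rotation": [0,0,0]},
    {"claw": 0.3,"linear": [-0.2,-0.2,-0.8],"rotation": [0,0,-0.006]},
    {"claw": 0.3,"linear": [0,-0.2,-0.8],"rotation": [0,0,0]},
    {"claw": 0.3,"linear": [0,-0.2,-0.8],"rotation": [0,0,0]},
    {"claw": 0.3,"linear": [0,-0.2,-0.8],"rotation": [0,0,0]},
    {"claw": 0.3,"linear": [0,-0.2,-0.8],"rotation": [0,0,0]},
    {"claw": 0.3,"linear": [0,-0.2,-0.8],"rotation": [0,0,0]},
    {"claw": 0.3,"linear": [0,-0.2,-0.6],"rotation": [0,0,0]},
    {"claw": 0.3,"linear": [0,0,0],"rotation": [0,0,0]},
  ],
)

```text
time: 7.97
position: [0.4473, -0.4053, 0.116]
tool_rot: [-0.916, 1.38, 0.874]
ft_force: [0.1, -0.8, -0.1]
grip_width: 0.69
```

```bash
python3 go.py w 0.431 -0.399 0.06; python3 - <<'E'
from h import *
s=get_state();w=get_image("wrist")
p=proj("wrist",[[.431,-.399,.006],s['position']],s);print(p)
cv2.imwrite("pics/w7.png",w)
E
```

```text
t 7.97 pos [ 0.4473 -0.4053  0.116 ] F [ 0.0721 -0.802  -0.0973] grip 0.6900884799450732
lin units [ 2.2267  0.7451 -0.0019] rot units [ 0.0084 -0.0097  0.0133]
[[288.07241741 184.34049131]
 [287.83699587 241.18754329]]
```

View pics/w7.png

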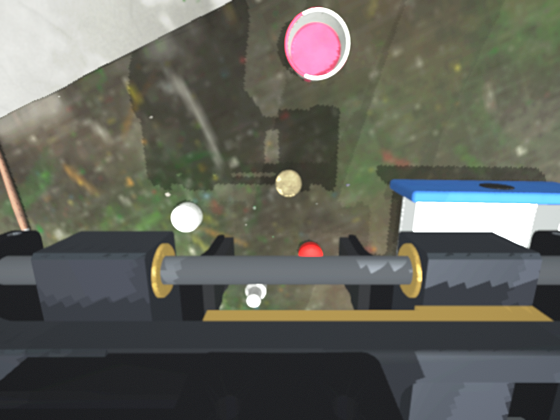

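The wrist view shows the brass cap at (288,184), exactly where the projection put it. White_cap is at (187,217) and the red disc at (311,250). Descending.

Request:
play_rows(
  targets=[
    {"claw": 0.3,"linear": [0.3,0.3,0],"rotation": [0.008,-0.009,0.013]},
    {"claw": 0.3,"linear": [0.5,0.3,0],"rotation": [0,0,0]},
    {"claw": 0.3,"linear": [0.5,0.1,0],"rotation": [0,0,0]},
    {"claw": 0.3,"linear": [0.5,0,0],"rotation": [0,0,0]},
    {"claw": 0.3,"linear": [0.5,0,0],"rotation": [0,0,0]},
    {"claw": 0.3,"linear": [0.3,0,0],"rotation": [0,0,0]},
    {"claw": 0.3,"linear": [0,0,0],"rotation": [0,0,0]},
  ],
)

```text
time: 8.6
position: [0.4345, -0.3879, 0.0442]
tool_rot: [-0.882, 1.377, 0.897]
ft_force: [-0.4, 0.9, 0.2]
grip_width: 0.699
```

```bash
python3 go.py w 0.431 -0.399 0.004
```

```text
t 8.6 pos [ 0.4345 -0.3879  0.0442] F [-0.4436  0.9441  0.2402] grip 0.6989787340131695
lin units [ 1.6026 -0.0662 -0.4755] rot units [ 0.0043  0.005  -0.0036]
```

Request:
play_rows(
  targets=[
    {"claw": 0.3,"linear": [0.2,-0.03,-0.2],"rotation": [0.004,0.005,-0.003]},
    {"claw": 0.3,"linear": [0.3,0,-0.15],"rotation": [0,0,0]},
    {"claw": 0.3,"linear": [0.3,0,-0.05],"rotation": [0,0,0]},
    {"claw": 0.3,"linear": [0.2,0,0],"rotation": [0,0,0]},
    {"claw": 0.3,"linear": [0,0,0],"rotation": [0,0,0]},
  ],
)

```text
time: 9.02
position: [0.4318, -0.3981, 0.017]
tool_rot: [-0.886, 1.384, 0.885]
ft_force: [-0.4, -0.1, 0.0]
grip_width: 0.698
```

```bash
python3 go.py w 0.431 -0.399 0.004
```

```text
t 9.02 pos [ 0.4318 -0.3981  0.017 ] F [-0.3918 -0.1486  0.0099] grip 0.697522739003402
lin units [ 0.5201  0.0155 -0.0444] rot units [ 0.0005 -0.0006  0.0003]
```

Request:
play_rows(
  targets=[
    {"claw": 0.3,"linear": [0.25,0,-0.03],"rotation": [0,0,0]},
    {"claw": 0.3,"linear": [0.15,0,0],"rotation": [0,0,0]},
    {"claw": 0.3,"linear": [0,0,0],"rotation": [0,0,0]},
  ],
)

```text
time: 9.27
position: [0.4317, -0.3995, 0.0063]
tool_rot: [-0.886, 1.384, 0.884]
ft_force: [-0.7, -0.1, -0.5]
grip_width: 0.695
```

Request:
play_rows(
  newtons=12,
  targets=[
    {"claw": 1,"linear": [0,0,0],"rotation": [0,0,0]},
    {"claw": 1,"linear": [-0.03,0,0],"rotation": [0,0,0]},
    {"claw": 1,"linear": [-0.03,0,0],"rotation": [0,0,0]},
    {"claw": 1,"linear": [-0.03,0,0],"rotation": [0,0,0]},
    {"claw": 1,"linear": [-0.03,0,0],"rotation": [0,0,0]},
    {"claw": 1,"linear": [-0.03,0,0],"rotation": [0,0,0]},
  ],
)

```text
time: 9.77
position: [0.4323, -0.3997, 0.0112]
tool_rot: [-0.888, 1.383, 0.883]
ft_force: [-0.3, -0.7, -0.2]
grip_width: 0.329
```

Request:
play_rows(
  targets=[
    {"claw": 0.6,"linear": [0.15,0,0],"rotation": [0,0,0]},
    {"claw": 0.6,"linear": [0.1,0,0],"rotation": [0,0,0]},
    {"claw": 0.6,"linear": [0,0,0],"rotation": [0,0,0]},
  ],
)

```text
time: 10.02
position: [0.4329, -0.4001, 0.0053]
tool_rot: [-0.889, 1.382, 0.882]
ft_force: [-0.5, 0.6, -1.2]
grip_width: 0.392
```

Request:
play_rows(
  newtons=12,
  targets=[
    {"claw": 1,"linear": [0,0,0],"rotation": [0,0,0]},
    {"claw": 1,"linear": [-0.01,0,0],"rotation": [0,0,0]},
    {"claw": 1,"linear": [-0.01,0,0],"rotation": [0,0,0]},
    {"claw": 1,"linear": [-0.01,0,0],"rotation": [0,0,0]},
    {"claw": 1,"linear": [-0.01,0,0],"rotation": [0,0,0]},
  ],
)

```text
time: 10.43
position: [0.4325, -0.3998, 0.0056]
tool_rot: [-0.888, 1.383, 0.883]
ft_force: [-0.4, 0.1, -0.0]
grip_width: 0.106
```

The opening reads 0.106, narrower than the cap should allow, so I'm looking.

```bash
python3 go.py w 0.431 -0.399 0.004; python3 - <<'E'
from h import *
s=get_state();a=get_image("side");w=get_image("wrist");c=get_image("scene")
print(proj("side",[[.431,-.399,.006],s['position']]),proj("scene",[[.431,-.399,.006],s['position']]))
f=lambda i,u,v:cv2.resize(i[v-45:v+45,u-60:u+60],(400,300),interpolation=2)
o=np.hstack([f(a,307,218),f(c,256,250)])
o=np.vstack([o,np.hstack([cv2.resize(w,(400,300)),np.zeros((300,400,3),np.uint8)])])
cv2.imwrite("pics/p8.png",o)
E
```

```text
t 10.43 pos [ 0.4325 -0.3998  0.0056] F [-0.4218  0.1186 -0.0482] grip 0.10622123510880466
lin units [0.0656 0.0677 0.0022] rot units [ 0.0004 -0.0009  0.002 ]
[[306.69605521 216.82760685]
 [305.91917995 216.83409498]] [[254.99648065 250.94764863]
 [256.00569354 251.01239177]]
```

View pics/p8.png

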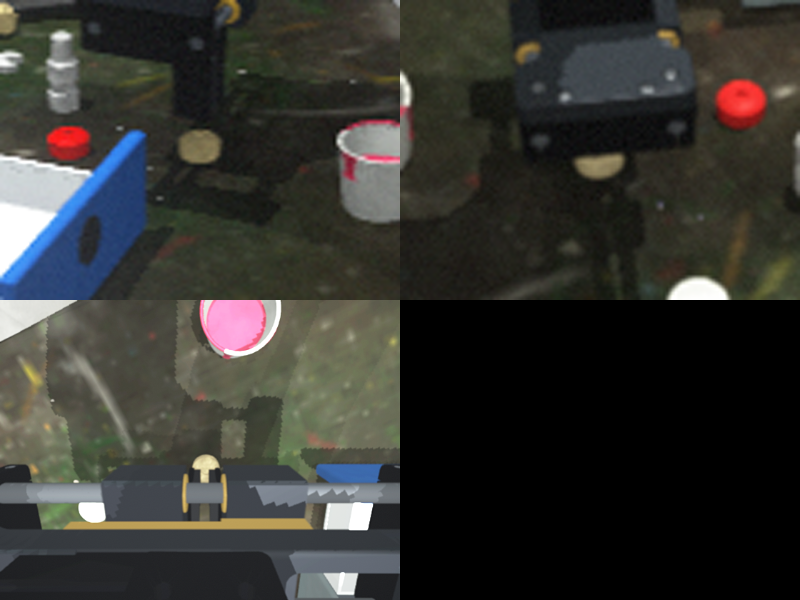

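```bash
python3 - <<'E'
from h import *
np.set_printoptions(precision=1,suppress=True)
s=get_state();w=get_image("wrist");a=get_image("side")
M=R.from_rotvec(s['tool_rot']).as_matrix()
c=np.array([.431,-.399,0]);r=.0125
pts=[c+[0,0,.013],c+[0,0,.013]+M[:,1]*r,c+[0,0,.013]-M[:,1]*r,c+M[:,1]*r,s['position'],s['position']+M[:,1]*.0095,s['position']-M[:,1]*.0095]
print("wrist",proj("wrist",pts,s));print("side",proj("side",pts))
cv2.imwrite("pics/p9.png",np.hstack([cv2.resize(w[195:315,227:347],(400,400),interpolation=2),cv2.resize(a[190:230,287:327],(400,400),interpolation=2)]))
E
```

```text
wrist [[288.1 242.6]
 [288.1 223.6]
 [288.1 261.1]
 [288.  217.9]
 [287.9 241.2]
 [287.9 227.3]
 [287.9 254.7]]
side [[306.7 213.8]
 [312.6 214.8]
 [300.9 212.7]
 [312.5 220.5]
 [305.9 216.8]
 [310.3 217.6]
 [301.5 216. ]]
```

View pics/p9.png

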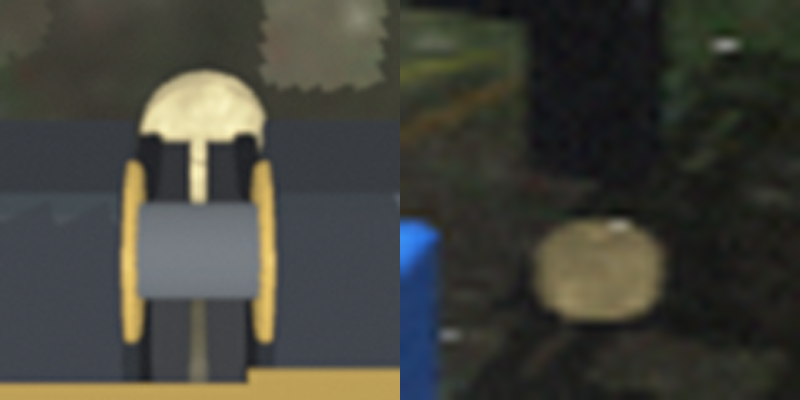

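```bash
python3 - <<'E'
from h import *
np.set_printoptions(precision=1,suppress=True)
for p in ([.5061,-.2525,.0331],[.4636,-.2187,.0735]):
    p=np.array(p);print("side",[proj("side",[p+[0,0,d]])[0] for d in (0,.01,.02,.03)])
p=np.array([.4325,-.3998,.0056]);print("side",[proj("side",[p+[0,0,d]])[0] for d in (0,.01,.02,.03)])
a=cv2.imread("pics/side0.png");p=np.array([.6494,0,.1977])
print([proj("side",[p+[x,0,d]])[0] for d in (0,.02) for x in (-.05,.05)])
for n in("scene",):print([proj(n,[p+[x,0,d]])[0] for d in (0,.02) for x in (-.05,.05)])
E
```

```text
side [array([270.3, 243.8]), array([270.1, 238.7]), array([269.9, 233.6]), array([269.7, 228.4])]
side [array([296.5, 232.1]), array([296.5, 226.6]), array([296.5, 221. ]), array([296.5, 215.4])]
side [array([305.9, 216.8]), array([306. , 212.5]), array([306., 208.]), array([306. , 203.5])]
[array([177.9, 235.7]), array([ 81.2, 238.6]), array([175.5, 218.4]), array([ 76.8, 221.5])]
[array([224.9,  32. ]), array([267. ,  20.7]), array([224. ,  22.3]), array([266.7,  11.2])]
```

The fingers closed above the cap. In all four side views (start, before pressing, after pressing, now) the visible fingertips are about 19–20 mm higher than the reported TCP. I'll work with tip z = reported z + 0.019, reopen, and go down about 18 mm more while watching the force.

Request:
play_rows(
  targets=[
    {"claw": 0.4,"linear": [0,0.05,0],"rotation": [0,0,0]},
    {"claw": 0.4,"linear": [-0.01,0,0],"rotation": [0,0,0]},
    {"claw": 0.4,"linear": [-0.01,0,0],"rotation": [0,0,0]},
    {"claw": 0.4,"linear": [-0.01,0,0],"rotation": [0,0,0]},
    {"claw": 0.4,"linear": [-0.01,0,0],"rotation": [0,0,0]},
    {"claw": 0.4,"linear": [0,0,0],"rotation": [0,0,0]},
    {"claw": 0.4,"linear": [0,0,0],"rotation": [0,0,0]},
    {"claw": 0.4,"linear": [0.15,0,0],"rotation": [0,0,0]},
    {"claw": 0.4,"linear": [0.15,0,0],"rotation": [0,0,0]},
    {"claw": 0.4,"linear": [0,0,0],"rotation": [0,0,0]},
  ],
)

```text
time: 11.52
position: [0.4314, -0.3993, -0.0012]
tool_rot: [-0.888, 1.382, 0.882]
ft_force: [-0.5, 0.6, 0.1]
grip_width: 0.582
```

```bash
python3 go.py w 0.431 -0.399 -0.013
```

```text
t 11.52 pos [ 0.4314 -0.3993 -0.0012] F [-0.4719  0.6287  0.1282] grip 0.58159169195845
lin units [0.4718 0.0213 0.0049] rot units [ 0.0004 -0.001   0.0023]
```

Request:
play_rows(
  targets=[
    {"claw": 0.4,"linear": [0.15,0.02,0],"rotation": [0,0,0]},
    {"claw": 0.4,"linear": [0.12,0,0],"rotation": [0,0,0]},
    {"claw": 0.4,"linear": [0,0,0],"rotation": [0,0,0]},
  ],
)

```text
time: 11.77
position: [0.4306, -0.3988, -0.0092]
tool_rot: [-0.888, 1.383, 0.883]
ft_force: [0.1, 0.0, -0.1]
grip_width: 0.597
```

Request:
play_rows(
  targets=[
    {"claw": 0.4,"linear": [0.06,0,0],"rotation": [0,0,0]},
    {"claw": 0.4,"linear": [0,0,0],"rotation": [0,0,0]},
  ],
)

```text
time: 11.93
position: [0.4304, -0.3987, -0.0113]
tool_rot: [-0.887, 1.383, 0.883]
ft_force: [0.2, 0.3, -0.4]
grip_width: 0.605
```

Tip at about 8 mm; closing.

Request:
play_rows(
  newtons=12,
  targets=[
    {"claw": 1,"linear": [0.03,0,0],"rotation": [0,0,0]},
    {"claw": 1,"linear": [0,0,0],"rotation": [0,0,0]},
    {"claw": 1,"linear": [0,0,0],"rotation": [0,0,0]},
    {"claw": 1,"linear": [0,0,0],"rotation": [0,0,0]},
    {"claw": 1,"linear": [0,0,0],"rotation": [0,0,0]},
    {"claw": 1,"linear": [0,0,0],"rotation": [0,0,0]},
    {"claw": 1,"linear": [0,0,0],"rotation": [0,0,0]},
    {"claw": 1,"linear": [0,0,0],"rotation": [0,0,0]},
  ],
)

```text
time: 12.6
position: [0.4321, -0.3992, -0.0099]
tool_rot: [-0.889, 1.381, 0.881]
ft_force: [-0.5, -0.2, 0.2]
grip_width: 0.077
```

```bash
python3 - <<'E'
from h import *
np.set_printoptions(precision=1,suppress=True)
s=get_state();w=get_image("wrist");a=get_image("side");c=get_image("scene")
print(s['position'],s['grip_width'],[proj("side",[s['position']+[0,0,d]])[0] for d in (0,.01,.02,.03)])
f=lambda i,u,v,h:cv2.resize(i[v-h:v+h,u-h:u+h],(390,390),interpolation=2)
cv2.imwrite("pics/p10.png",np.hstack([f(w,287,250,60),f(a,307,207,25)]))
E
```

```text
[ 0.4 -0.4 -0. ] 0.07678516099103185 [array([306.1, 223.7]), array([306.1, 219.4]), array([306.2, 215. ]), array([306.2, 210.6])]
```

View pics/p10.png

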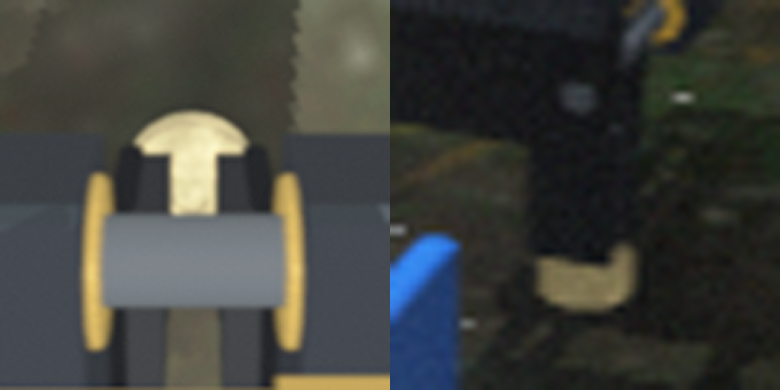

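The fingers still slid together just above the cap top, and the closing speed never dropped, so the true tip offset is nearer 23 mm. I'll reopen and feel downward for the bench in small steps.

Request:
play_rows(
  targets=[
    {"claw": 0.4,"linear": [-0.05,0.03,0],"rotation": [0,0,0]},
    {"claw": 0.4,"linear": [0,0,0],"rotation": [0,0,0]},
    {"claw": 0.4,"linear": [0,0,0],"rotation": [0,0,0]},
    {"claw": 0.4,"linear": [0,0,0],"rotation": [0,0,0]},
    {"claw": 0.4,"linear": [0,0,0],"rotation": [0,0,0]},
    {"claw": 0.4,"linear": [0,0,0],"rotation": [0,0,0]},
    {"claw": 0.4,"linear": [0,0,0],"rotation": [0,0,0]},
  ],
)

```text
time: 13.33
position: [0.4296, -0.3979, -0.0107]
tool_rot: [-0.886, 1.383, 0.884]
ft_force: [0.4, -0.3, 0.4]
grip_width: 0.466
```

```bash
python3 go.py w 0.431 -0.399 -0.02
```

```text
t 13.33 pos [ 0.4296 -0.3979 -0.0107] F [ 0.4248 -0.3399  0.3672] grip 0.4658304594463704
lin units [ 0.3729 -0.0677 -0.0171] rot units [ 0.0002 -0.0002  0.0011]
```

Request:
play_rows(
  targets=[
    {"claw": 0.4,"linear": [0.12,-0.05,0],"rotation": [0,0,0]},
    {"claw": 0.4,"linear": [0.1,0,0],"rotation": [0,0,0]},
    {"claw": 0.4,"linear": [0,0,0],"rotation": [0,0,0]},
  ],
)

```text
time: 13.58
position: [0.4308, -0.3984, -0.0168]
tool_rot: [-0.886, 1.383, 0.884]
ft_force: [0.2, 0.1, -0.3]
grip_width: 0.585
```

Request:
play_rows(
  targets=[
    {"claw": 0.4,"linear": [0.05,0,0],"rotation": [0,0,0]},
    {"claw": 0.4,"linear": [0.03,0,0],"rotation": [0,0,0]},
  ],
)

```text
time: 13.75
position: [0.4308, -0.3984, -0.0192]
tool_rot: [-0.886, 1.383, 0.884]
ft_force: [-0.4, -0.1, 0.6]
grip_width: 0.596
```

Request:
play_rows(
  targets=[
    {"claw": 0.4,"linear": [0.04,0,0],"rotation": [0,0,0]},
    {"claw": 0.4,"linear": [0.03,0,0],"rotation": [0,0,0]},
  ],
)

```text
time: 13.92
position: [0.4308, -0.3983, -0.0213]
tool_rot: [-0.886, 1.383, 0.884]
ft_force: [-0.2, 0.8, -0.6]
grip_width: 0.598
```

Request:
play_rows(
  newtons=12,
  targets=[
    {"claw": 1,"linear": [0,0,0],"rotation": [0,0,0]},
    {"claw": 1,"linear": [0,0,0],"rotation": [0,0,0]},
    {"claw": 1,"linear": [0,0,0],"rotation": [0,0,0]},
    {"claw": 1,"linear": [0,0,0],"rotation": [0,0,0]},
    {"claw": 1,"linear": [0,0,0],"rotation": [0,0,0]},
    {"claw": 1,"linear": [0,0,0],"rotation": [0,0,0]},
    {"claw": 1,"linear": [0,0,0],"rotation": [0,0,0]},
    {"claw": 1,"linear": [0,0,0],"rotation": [0,0,0]},
  ],
)

```text
time: 14.58
position: [0.4308, -0.3983, -0.0213]
tool_rot: [-0.886, 1.383, 0.884]
ft_force: [0.4, 0.2, -0.7]
grip_width: 0.273
```

```bash
python3 go.py w 0.431 -0.399 0.1
```

```text
t 14.58 pos [ 0.4308 -0.3983 -0.0213] F [ 0.3524  0.2208 -0.6566] grip 0.2728720079157764
lin units [-4.8505 -0.0252 -0.0237] rot units [ 0.0003 -0.0001  0.0007]
```

Held: an opening of 0.273 corresponds to about 24 mm. Because the fingers are effectively shorter, the gripper body (75 × 190 mm) sits only about 45 mm above the tips. I'll release about 12 mm above the tray floor to keep it clear of the front and the housing.

Request:
play_rows(
  targets=[
    {"claw": 1,"linear": [-0.3,0,0],"rotation": [0,0,0]},
    {"claw": 1,"linear": [-0.5,0,0],"rotation": [0,0,0]},
    {"claw": 1,"linear": [-0.7,0,0],"rotation": [0,0,0]},
    {"claw": 1,"linear": [-0.7,0,0],"rotation": [0,0,0]},
    {"claw": 1,"linear": [-0.7,0,0],"rotation": [0,0,0]},
    {"claw": 1,"linear": [-0.7,0,0],"rotation": [0,0,0]},
    {"claw": 1,"linear": [-0.4,0,0],"rotation": [0,0,0]},
    {"claw": 1,"linear": [0,0,0],"rotation": [0,0,0]},
  ],
)

```text
time: 15.25
position: [0.4307, -0.3984, 0.0892]
tool_rot: [-0.887, 1.382, 0.883]
ft_force: [1.0, -0.6, 0.8]
grip_width: 0.273
```

```bash
python3 go.py c -0.015 0 0.1
```

```text
t 15.25 pos [ 0.4307 -0.3984  0.0892] F [ 1.002  -0.5686  0.7818] grip 0.27308334364418857
lin units [-0.4322 -1.7795  7.1429] rot units [ 0.0001 -0.0004  0.0017]
```

Request:
play_rows(
  targets=[
    {"claw": 1,"linear": [-0.05,-0.1,0.5],"rotation": [0,0,0]},
    {"claw": 1,"linear": [-0.05,-0.2,0.75],"rotation": [0,0,0]},
    {"claw": 1,"linear": [-0.05,-0.2,0.8],"rotation": [0,0,0]},
    {"claw": 1,"linear": [-0.05,-0.2,0.8],"rotation": [0,0,0]},
    {"claw": 1,"linear": [-0.05,-0.2,0.8],"rotation": [0,0,0]},
    {"claw": 1,"linear": [-0.05,-0.2,0.8],"rotation": [0,0,0]},
    {"claw": 1,"linear": [-0.05,-0.2,0.8],"rotation": [0,0,0]},
    {"claw": 1,"linear": [-0.05,-0.2,0.8],"rotation": [0,0,0]},
    {"claw": 1,"linear": [0,-0.2,0.5],"rotation": [0,0,0]},
    {"claw": 1,"linear": [0,0,0],"rotation": [0,0,0]},
  ],
)

```text
time: 16.08
position: [0.5418, -0.2512, 0.0929]
tool_rot: [-0.878, 1.385, 0.892]
ft_force: [0.0, 1.0, -0.6]
grip_width: 0.272
```

```bash
python3 go.py c -0.015 0 0.003
```

```text
t 16.08 pos [ 0.5418 -0.2512  0.0929] F [ 0.0201  0.9938 -0.6127] grip 0.27153561788740443
lin units [ 3.5927 -0.238  -0.0779] rot units [ 0.      0.0022 -0.0051]
```

Request:
play_rows(
  targets=[
    {"claw": 1,"linear": [0.2,-0.12,-0.08],"rotation": [0,0.002,-0.005]},
    {"claw": 1,"linear": [0.4,-0.1,0],"rotation": [0,0,0]},
    {"claw": 1,"linear": [0.4,0,0],"rotation": [0,0,0]},
    {"claw": 1,"linear": [0.4,0,0],"rotation": [0,0,0]},
    {"claw": 1,"linear": [0.4,0,0],"rotation": [0,0,0]},
    {"claw": 1,"linear": [0.4,0,0],"rotation": [0,0,0]},
    {"claw": 1,"linear": [0.2,0,0],"rotation": [0,0,0]},
    {"claw": 1,"linear": [0,0,0],"rotation": [0,0,0]},
  ],
)

```text
time: 16.75
position: [0.5398, -0.2577, 0.0217]
tool_rot: [-0.878, 1.392, 0.887]
ft_force: [0.2, -0.8, -0.6]
grip_width: 0.27
```

```bash
python3 go.py c -0.015 0 0.003; python3 - <<'E'
from h import *
a=get_image("side");w=get_image("wrist")
cv2.imwrite("pics/p11.png",np.hstack([cv2.resize(a[170:290,170:290],(390,390),interpolation=2),cv2.resize(w,(400,390))]))
E
```

```text
t 16.75 pos [ 0.5398 -0.2577  0.0217] F [ 0.1956 -0.8237 -0.577 ] grip 0.2698954097416783
lin units [ 0.7446 -0.1789  0.2044] rot units [-0.0029 -0.0017 -0.0054]
```

View pics/p11.png

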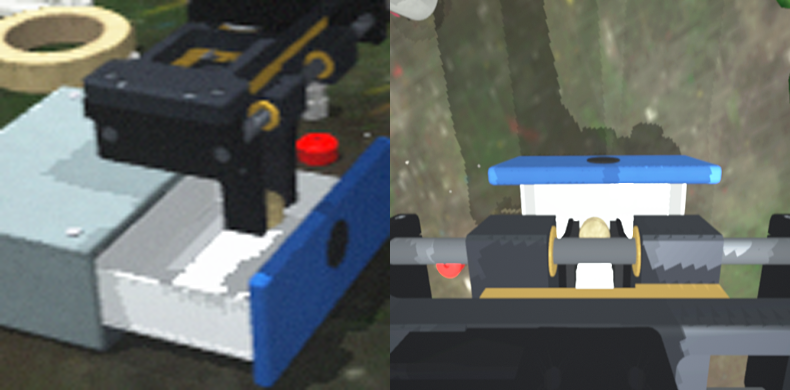

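The cap is between the fingers over the middle of the open tray, and the gripper body is above the housing and the front. I'll go down the last 17 mm and release.

Request:
play_rows(
  targets=[
    {"claw": 1,"linear": [0.15,-0.1,0.1],"rotation": [0,0,-0.005]},
    {"claw": 1,"linear": [0.2,-0.06,0.08],"rotation": [0,0,0]},
    {"claw": 1,"linear": [0.1,0,0],"rotation": [0,0,0]},
    {"claw": 1,"linear": [0,0,0],"rotation": [0,0,0]},
  ],
)

```text
time: 17.18
position: [0.5488, -0.2559, 0.013]
tool_rot: [-0.887, 1.383, 0.876]
ft_force: [-0.4, -0.7, -0.4]
grip_width: 0.273
```

```bash
python3 go.py c -0.015 0 0.002
```

```text
t 17.18 pos [ 0.5488 -0.2559  0.013 ] F [-0.4323 -0.7497 -0.4362] grip 0.27339971302208144
lin units [ 0.4397  0.1261 -0.0151] rot units [-0.0028 -0.0014  0.0042]
```

Request:
play_rows(
  targets=[
    {"claw": 1,"linear": [0.15,0.06,0],"rotation": [0,0,0.004]},
    {"claw": 1,"linear": [0.15,0.03,0],"rotation": [0,0,0]},
    {"claw": 1,"linear": [0,0,0],"rotation": [0,0,0]},
  ],
)

```text
time: 17.43
position: [0.5474, -0.2547, 0.0054]
tool_rot: [-0.884, 1.386, 0.881]
ft_force: [-0.5, 0.1, -0.5]
grip_width: 0.271
```

Request:
play_rows(
  targets=[
    {"claw": 1,"linear": [0.03,0,0],"rotation": [0,0,0]},
  ],
)

```text
time: 17.52
position: [0.5474, -0.2547, 0.0046]
tool_rot: [-0.884, 1.386, 0.881]
ft_force: [0.4, -0.3, -0.2]
grip_width: 0.275
```

Request:
play_rows(
  targets=[
    {"claw": 0.5,"linear": [0,0,0],"rotation": [0,0,0]},
    {"claw": 0.5,"linear": [0,0,0],"rotation": [0,0,0]},
    {"claw": 0.5,"linear": [0,0,0],"rotation": [0,0,0]},
    {"claw": 0.5,"linear": [0,0,0],"rotation": [0,0,0]},
    {"claw": 0.5,"linear": [-0.1,0,0],"rotation": [0,0,0]},
    {"claw": 0.5,"linear": [-0.4,0,0],"rotation": [0,0,0]},
    {"claw": 0.5,"linear": [-0.6,0,0],"rotation": [0,0,0]},
    {"claw": 0.5,"linear": [-0.6,0,0],"rotation": [0,0,0]},
    {"claw": 0.5,"linear": [-0.6,0,0],"rotation": [0,0,0]},
    {"claw": 0.5,"linear": [-0.6,0,0],"rotation": [0,0,0]},
  ],
)

```text
time: 18.35
position: [0.5449, -0.2537, 0.0793]
tool_rot: [-0.88, 1.389, 0.885]
ft_force: [0.2, -0.0, -0.2]
grip_width: 0.498
```

```bash
python3 go.py c -0.11 0 0.1; python3 - <<'E'
from h import *
s=get_state();a=get_image("side");c=get_image("scene")
# brass blob search in the tray region, numeric check
for n,im,z in(("side",a,.019),("scene",c,.019)):
    q=proj(n,[[.5474,-.2547,.019]])[0];print(n,"expected",q)
    u,v=map(int,q);k=im[v-20:v+20,u-25:u+25].astype(int);hsv=cv2.cvtColor(k.astype(np.uint8),cv2.COLOR_BGR2HSV)
    m=(hsv[...,1]>50)&(hsv[...,0]>12)&(hsv[...,0]<35)&(hsv[...,2]>90);ys,xs=np.nonzero(m);print(len(xs),xs.mean()+u-25 if len(xs) else 0,ys.mean()+v-20 if len(xs) else 0)
    if len(xs):print(onz(n,[[xs.mean()+u-25,ys.mean()+v-20]],z))
cv2.imwrite("pics/p12.png",np.hstack([cv2.resize(a[190:290,170:290],(400,333),interpolation=2),cv2.resize(c[120:220,240:360],(400,333),interpolation=2)]))
E
```

```text
t 18.35 pos [ 0.5449 -0.2537  0.0793] F [ 0.1574 -0.0057 -0.1677] grip 0.49782541987228063
lin units [-0.8071  3.749  -0.0434] rot units [-0.0025 -0.0015 -0.0033]
side expected [246.48310865 250.91701379]
101 245.00990099009903 250.03960396039605
[[ 0.5500501  -0.25771557  0.019     ]]
scene expected [269.77333368 175.67761445]
102 269.80392156862746 176.45098039215685
[[ 0.54623346 -0.25675071  0.019     ]]
```

Both views measure the brass cap at the tray centre, about (0.548,-0.257). Now I'll move out in front of the open drawer and press it in.

Request:
play_rows(
  targets=[
    {"claw": 1,"linear": [-0.3,0.3,0],"rotation": [0,0,-0.003]},
    {"claw": 1,"linear": [-0.1,0.6,0],"rotation": [0,0,0]},
    {"claw": 1,"linear": [0,0.6,0],"rotation": [0,0,0]},
    {"claw": 1,"linear": [0,0.6,0],"rotation": [0,0,0]},
    {"claw": 1,"linear": [0,0.6,0],"rotation": [0,0,0]},
    {"claw": 1,"linear": [0,0.6,0],"rotation": [0,0,0]},
    {"claw": 1,"linear": [0,0.3,0],"rotation": [0,0,0]},
    {"claw": 1,"linear": [0,0,0],"rotation": [0,0,0]},
  ],
)

```text
time: 19.12
position: [0.4622, -0.2151, 0.0915]
tool_rot: [-0.888, 1.382, 0.875]
ft_force: [0.5, 0.2, 0.2]
grip_width: 0.028
```

```bash
python3 go.py c -0.11 0 0.025
```

```text
t 19.12 pos [ 0.4622 -0.2151  0.0915] F [0.5279 0.2116 0.1628] grip 0.02774043351638468
lin units [ 2.6593  0.1115 -0.0374] rot units [-0.0026 -0.0014  0.0047]
```

Request:
play_rows(
  targets=[
    {"claw": 1,"linear": [0.3,0.08,-0.03],"rotation": [-0.002,-0.001,0.004]},
    {"claw": 1,"linear": [0.5,0,0],"rotation": [0,0,0]},
    {"claw": 1,"linear": [0.5,0,0],"rotation": [0,0,0]},
    {"claw": 1,"linear": [0.5,0,0],"rotation": [0,0,0]},
    {"claw": 1,"linear": [0.3,0,0],"rotation": [0,0,0]},
    {"claw": 1,"linear": [0.1,0,0],"rotation": [0,0,0]},
    {"claw": 1,"linear": [0,0,0],"rotation": [0,0,0]},
  ],
)

```text
time: 19.7
position: [0.4638, -0.2172, 0.0325]
tool_rot: [-0.887, 1.381, 0.882]
ft_force: [-0.7, -0.9, -0.4]
grip_width: 0.007
```

```bash
python3 go.py c -0.08 0 0.027
```

```text
t 19.7 pos [ 0.4638 -0.2172  0.0325] F [-0.6913 -0.8832 -0.3928] grip 0.007483807947338564
lin units [ 0.2233 -1.0118  0.0054] rot units [-0.0001 -0.0001  0.0023]
```

Request:
play_rows(
  targets=[
    {"claw": 1,"linear": [0.1,-0.15,0],"rotation": [0,0,0.001]},
    {"claw": 1,"linear": [0.05,-0.2,0],"rotation": [0,0,0]},
    {"claw": 1,"linear": [0,-0.2,0],"rotation": [0,0,0]},
    {"claw": 1,"linear": [0,-0.1,0],"rotation": [0,0,0]},
    {"claw": 1,"linear": [0,0,0],"rotation": [0,0,0]},
  ],
)

```text
time: 20.12
position: [0.4823, -0.2257, 0.0298]
tool_rot: [-0.888, 1.381, 0.881]
ft_force: [0.8, 0.0, 0.9]
grip_width: 0.006
```

Request:
play_rows(
  targets=[
    {"claw": 1,"linear": [-0.01,-0.08,0],"rotation": [0,0,0]},
    {"claw": 1,"linear": [-0.01,-0.08,0],"rotation": [0,0,0]},
    {"claw": 1,"linear": [-0.01,-0.08,0],"rotation": [0,0,0]},
    {"claw": 1,"linear": [-0.01,-0.08,0],"rotation": [0,0,0]},
  ],
)

```text
time: 20.45
position: [0.4908, -0.2295, 0.0319]
tool_rot: [-0.889, 1.38, 0.88]
ft_force: [-0.0, 0.9, -0.4]
grip_width: 0.005
```

```bash
python3 go.py c -0.076 0 0.027
```

```text
t 20.45 pos [ 0.4908 -0.2295  0.0319] F [-0.0392  0.9029 -0.428 ] grip 0.004902606151836593
lin units [0.195  0.0145 0.0022] rot units [-0.      0.0001  0.0041]
```

Right at contact. Pushing in.

Request:
play_rows(
  targets=[
    {"claw": 1,"linear": [0.02,-0.08,0],"rotation": [0,0,0]},
    {"claw": 1,"linear": [0.02,-0.08,0],"rotation": [0,0,0]},
    {"claw": 1,"linear": [0.01,-0.1,0],"rotation": [0,0,-0.001]},
    {"claw": 1,"linear": [0,-0.1,0],"rotation": [0,0,-0.001]},
    {"claw": 1,"linear": [0,-0.1,0],"rotation": [0,0,-0.001]},
    {"claw": 1,"linear": [0,-0.1,0],"rotation": [0,0,-0.001]},
  ],
)

```text
time: 20.95
position: [0.5006, -0.2341, 0.0299]
tool_rot: [-0.887, 1.381, 0.882]
ft_force: [-3.2, 1.9, 2.6]
grip_width: 0.003
```

```bash
python3 go.py c -0.0113 0 0.03
```

```text
t 20.95 pos [ 0.5006 -0.2341  0.0299] F [-3.236   1.8724  2.6438] grip 0.0032711429687964097
lin units [ 0.0033 -2.1431  0.0028] rot units [-0.     -0.0001  0.0026]
```

Request:
play_rows(
  targets=[
    {"claw": 1,"linear": [-0.02,-0.13,0],"rotation": [0,0,-0.001]},
    {"claw": 1,"linear": [-0.02,-0.13,0],"rotation": [0,0,-0.002]},
    {"claw": 1,"linear": [-0.02,-0.13,0],"rotation": [0,0,-0.002]},
    {"claw": 1,"linear": [-0.02,-0.13,0],"rotation": [0,0,-0.002]},
    {"claw": 1,"linear": [-0.02,-0.13,0],"rotation": [0,0,-0.002]},
    {"claw": 1,"linear": [-0.02,-0.13,0],"rotation": [0,0,-0.002]},
    {"claw": 1,"linear": [-0.02,-0.13,0],"rotation": [0,0,-0.002]},
    {"claw": 1,"linear": [-0.02,-0.13,0],"rotation": [0,0,-0.002]},
  ],
)

```text
time: 21.62
position: [0.5205, -0.2433, 0.0298]
tool_rot: [-0.895, 1.375, 0.873]
ft_force: [-5.0, 2.3, -3.1]
grip_width: 0.004
```

```bash
python3 go.py c -0.0113 0 0.03
```

```text
t 21.62 pos [ 0.5205 -0.2433  0.0298] F [-4.9824  2.3393 -3.1389] grip 0.004226421549603863
lin units [ 0.0137 -1.2629  0.004 ] rot units [ 0.     -0.0002  0.0103]
```

Request:
play_rows(
  targets=[
    {"claw": 1,"linear": [0,-0.13,0],"rotation": [0,0,0.003]},
    {"claw": 1,"linear": [-0.01,-0.13,0],"rotation": [0,0,0.003]},
    {"claw": 1,"linear": [-0.01,-0.13,0],"rotation": [0,0,0.001]},
    {"claw": 1,"linear": [-0.01,-0.13,0],"rotation": [0,0,0]},
    {"claw": 1,"linear": [-0.01,-0.13,0],"rotation": [0,0,-0.002]},
    {"claw": 1,"linear": [-0.01,-0.13,0],"rotation": [0,0,-0.002]},
    {"claw": 1,"linear": [-0.01,-0.13,0],"rotation": [0,0,-0.002]},
    {"claw": 1,"linear": [-0.01,-0.13,0],"rotation": [0,0,-0.002]},
  ],
)

```text
time: 22.28
position: [0.5411, -0.2528, 0.0299]
tool_rot: [-0.889, 1.381, 0.881]
ft_force: [-6.9, 3.0, -0.9]
grip_width: 0.004
```

```bash
python3 go.py c -0.0113 0 0.03
```

```text
t 22.28 pos [ 0.5411 -0.2528  0.0299] F [-6.8868  3.0202 -0.8588] grip 0.0041046758892015174
lin units [-0.0018 -0.3588  0.0033] rot units [ 0.0001 -0.0003  0.0035]
```

Request:
play_rows(
  targets=[
    {"claw": 1,"linear": [-0.01,-0.13,0],"rotation": [0,0,0]},
    {"claw": 1,"linear": [-0.01,-0.13,0],"rotation": [0,0,-0.001]},
    {"claw": 1,"linear": [-0.01,-0.13,0],"rotation": [0,0,-0.002]},
    {"claw": 1,"linear": [-0.01,-0.13,0],"rotation": [0,0,-0.002]},
  ],
)

```text
time: 22.62
position: [0.5497, -0.2568, 0.0299]
tool_rot: [-0.888, 1.382, 0.882]
ft_force: [-6.6, 3.0, 1.5]
grip_width: 0.004
```

```bash
python3 go.py c 0 0 0.03
```

```text
t 22.62 pos [ 0.5497 -0.2568  0.0299] F [-6.557   2.9615  1.5267] grip 0.004204186764914339
lin units [-0.0013 -0.4296  0.0032] rot units [ 0.0001 -0.0004  0.0025]
```

Request:
play_rows(
  targets=[
    {"claw": 1,"linear": [-0.01,-0.12,0],"rotation": [0,0,-0.002]},
    {"claw": 1,"linear": [-0.02,-0.12,0],"rotation": [0,0,-0.002]},
    {"claw": 1,"linear": [-0.02,-0.12,0],"rotation": [0,0,-0.002]},
  ],
)

```text
time: 22.87
position: [0.5551, -0.2593, 0.0299]
tool_rot: [-0.889, 1.381, 0.881]
ft_force: [-5.6, 2.6, -0.8]
grip_width: 0.001
```

Request:
play_rows(
  targets=[
    {"claw": 1,"linear": [-0.02,-0.12,0],"rotation": [0,0,-0.002]},
    {"claw": 1,"linear": [-0.02,-0.12,0],"rotation": [0,0,-0.002]},
  ],
)

```text
time: 23.03
position: [0.5574, -0.2603, 0.0299]
tool_rot: [-0.888, 1.382, 0.882]
ft_force: [-8.0, 4.3, 1.5]
grip_width: 0.006
```

```bash
python3 go.py c 0 0 0.03
```

```text
t 23.03 pos [ 0.5574 -0.2603  0.0299] F [-8.0186  4.263   1.5328] grip 0.00591036672415458
lin units [-0.003  -0.0896  0.0028] rot units [ 0.0001 -0.0006  0.0021]
```

Request:
play_rows(
  targets=[
    {"claw": 1,"linear": [-0.02,-0.14,0],"rotation": [0,0,-0.002]},
    {"claw": 1,"linear": [-0.02,-0.14,0],"rotation": [0,0,-0.003]},
  ],
)

```text
time: 23.2
position: [0.5597, -0.2614, 0.0299]
tool_rot: [-0.886, 1.384, 0.884]
ft_force: [-11.3, 5.8, 3.8]
grip_width: 0.003
```

Request:
play_rows(
  targets=[
    {"claw": 1,"linear": [-0.02,-0.16,0],"rotation": [0,0,-0.004]},
    {"claw": 1,"linear": [-0.02,-0.17,0],"rotation": [0,0,-0.004]},
  ],
)

```text
time: 23.37
position: [0.5603, -0.2617, 0.0299]
tool_rot: [-0.883, 1.387, 0.887]
ft_force: [-15.4, 6.9, 8.0]
grip_width: 0.004
```

That pressed harder than I wanted: 16.9 N horizontally with 8 N vertical on top. Backing off now.

Request:
play_rows(
  targets=[
    {"claw": 1,"linear": [-0.03,0.2,0],"rotation": [0,0,0]},
    {"claw": 1,"linear": [-0.03,0.5,0],"rotation": [0,0,0]},
    {"claw": 1,"linear": [-0.03,0.8,0],"rotation": [0,0,0]},
    {"claw": 1,"linear": [-0.03,0.8,0],"rotation": [0,0,0]},
    {"claw": 1,"linear": [-0.03,0.8,0],"rotation": [0,0,0]},
    {"claw": 1,"linear": [-0.1,0.5,0],"rotation": [0,0,0]},
    {"claw": 1,"linear": [-0.3,0,0],"rotation": [0,0,0]},
    {"claw": 1,"linear": [-0.3,0,0],"rotation": [0,0,0]},
    {"claw": 1,"linear": [0,0,0],"rotation": [0,0,0]},
    {"claw": 1,"linear": [0,0,0],"rotation": [0,0,0]},
  ],
)

```text
time: 24.2
position: [0.4965, -0.2321, 0.0624]
tool_rot: [-0.911, 1.361, 0.853]
ft_force: [0.3, 0.7, -0.6]
grip_width: 0.007
```

```bash
python3 go.py c -0.12 0 0.06; python3 - <<'E'
from h import *
a=get_image("side");c=get_image("scene")
f0=cv2.imread("pics/side0.png")[185:290,120:270];c0=cv2.imread("pics/scene0.png")[110:215,255:405]
g=lambda i:cv2.resize(i,(400,280),interpolation=2)
cv2.imwrite("pics/p13.png",np.vstack([np.hstack([g(f0),g(a[185:290,120:270])]),np.hstack([g(c0),g(c[110:215,255:405])])]))
E
```

```text
t 24.2 pos [ 0.4965 -0.2321  0.0624] F [ 0.3144  0.657  -0.5585] grip 0.006957910700034159
lin units [0.0145 2.0273 0.    ] rot units [-0.0001 -0.0005  0.0262]
```

View pics/p13.png

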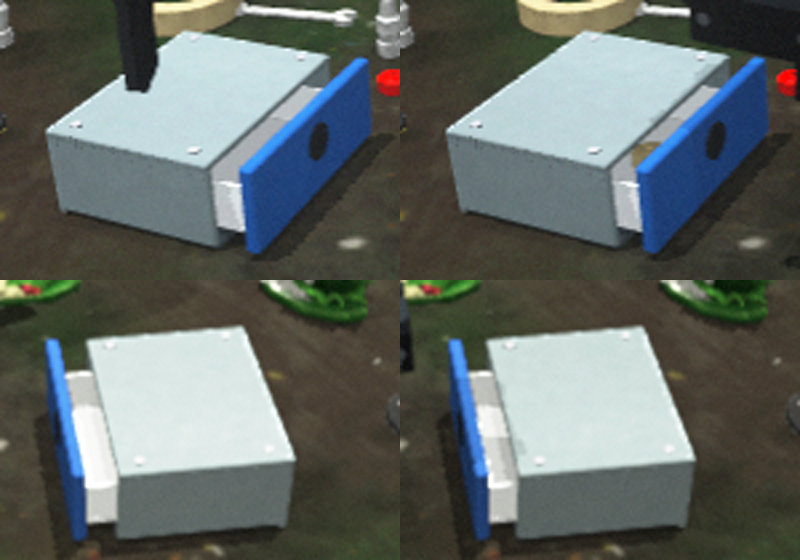

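The drawer front sits at the same pixels as in the start pictures (side front edge at 240 in both), so it latched. The brass cap shows in the tray gap at (650,152), and the gripper is clear. Handing in.

```bash
python3 -c "
from bench import *
print(close_job(),get_state()['time'])"
```

```text
the job is handed in; nothing more can be done
the job is handed in; nothing more can be done
```

I pressed the blue front until the latch let go and the drawer sprang open, laid the brass air cap in the tray, pressed the drawer shut again and handed the job in. `close_job` gave no verdict.

**Last checks:** The front sits at the same pixels as in the start pictures, so it latched. The cap shows in the tray gap. The gripper was closed and about 50 mm clear of the drawer at the last reading, 24.2 s.

**Did not go cleanly:**
- **Second press:** it ended at about 16.9 N along the pressing direction. With 8 N vertical at the wrist, the total was roughly 18.7 N. That is above the 11 to 13 N I aimed for, and if that total counts as contact force it breaks the 18 N limit. The first press peaked at about 16 N in total.
- **Fingertip height:** in the pictures the fingertips sat 19 to 23 mm above the reported TCP. The first two attempts to grip the cap closed above it, and the third, lower one held. I released the cap about 12 mm above the tray floor to keep the gripper body clear of the front and the housing.
- **Bystanders:** I never touched the coupler, white cap or pink pot as far as the pictures show, but I did not measure their positions again at the end.

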